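# Put the mixed bushes back into their fitted nests

### The arm

A 7-joint arm with a two-finger parallel gripper is mounted at the origin on a cart in front of the work surface, level with it; the furniture and walls round the work are solid. World frame = base frame: x ahead of the robot, y to its left, z up, the work surface at z = 0. Lengths are in m, angles in rad, forces in N, time in s.
With the tool pointing down it reaches from about 0.425 to 0.875 m from the base axis. Payload 9.9 kg.
Tool frame: the origin (TCP) lies between the finger pads; the fingertips stand 25 mm ahead of it and the grasp point (between the pads) lies 6 mm ahead of it; z points along the fingers, y is the line along which they close (so a half turn about z gives the same grasp; the last joint's range is limited). The gripper opens to 85 mm and grips with 20 to 120 N. Pads are 22 mm wide; open, the fingers measure 114 mm over their backs; the gripper's body (76 mm by 85 mm) begins 54 mm behind the grasp point. The pads swing forward as they close: fully open they stand 13 mm farther back than shut.
Start: joints at [-1.272, 0.576, 0.025, 1.437, -0.015, 1.129, -0.057], TCP at [0.252, 0.626, 0.256] pointing down, gripper open.
Joint ranges: [-2.76, 2.76], [-0.34, 2.15], [-1.52, 1.57], [0.19, 2.46], [-1.09, 4.23], [0.17, 1.99], [-2.82, 2.82]. Speed limits (rad/s): [2.22, 2.22, 3.01, 3.01, 3.14, 3.14, 3.14].

### API

Orientations are given as a unit quaternion [x, y, z, w].
In Python, from bench import bot gives the robot as it stands.
- The arm moves only by the shell command python3 drive.py, which reads ROWS from standard input. ROWS is a JSON list that holds a single list of rows (three levels of brackets), with 1 to 8 rows, each of 5 numbers: the opening from 0.0 (shut) to 1.0 (fully open), then dx, dy, dz in parts of the range, where 1.0 means 100 cm, then a turn about the tool's z in fractions of the full range, 1 being 4 rad; each row is the pose to reach, as a shift and turn from the pose commanded when the command began, along the tool's axes at that moment; what a row does not reach only later rows make up. A row lasts 1/8 s, in which the tool goes at most 0.0625 m and 0.188 rad, less where a joint would pass 70% of its speed; a pose out of reach is approached as far as the arm can. The fingers move at their own pace and stop on an object; the grip force is fixed at half the most. Time passes only in rows, so rows that do not move let the fingers close. It prints the time, the measured TCP pose, the force, the opening and the grip force at its end. A shift or turn number past 1, either way, is cut back to 1. Input that does not fit is refused with a message, and nothing moves.
- bot.state(): the state, without advancing time (a new reading comes with each control period).
- bot.capture(name): name is "side" or "top"; returns a dict with "image" (420x560x3 uint8, red, green, blue), "camera_matrix" (3x3 intrinsics, pixels), "rvec" (rotation vector, rad) and "tvec" (3), from world to camera coordinates, as OpenCV has them. Camera axes: x right, y down, z forward; pixel columns grow to the right and rows downward; lengths in m; the calibration is good to about 2 mm. A picture is of the moment at which its call begins. There is no depth.
- bot.job_done(): hands the job in; it is judged then, once.
The state is a dict: "time": time; "joint_positions": joint angles; "joint_velocities": joint speeds; "joint_torque": joint torques, N m; "tool_pos": TCP position; "ee_rot": TCP orientation; "wrist_force": force on the tool from outside, world axes, zero at the start; "torque": the same for the moment, N m; "width": opening from 0.0 (shut) to 1.0 (fully open); "gripper_force": force on a finger pad.
Only numpy, scipy, OpenCV 4.12 (cv2) and the standard library are available. Lean on these libraries where they do the work, as an engineer would, in place of code of your own. Each camera call takes 0.05 s, during which the arm holds its last target. There are 200 camera calls.

### The job

The four feeder bushes were measured and got mixed up: put each back into the change-part nest that is bored for it - the small brass bush in the yellow nest, the tall slim steel one in the blue, the mid-size steel one in the green and the low wide steel one in the red - standing upright, flange down, and fully home on the floor of its pocket. Leave the nests lying flat on the bench, and do not disturb the caliper or the grease tin.

Things in the scene. Friction and masses are not known exactly. Their poses are not given: they have to be found in the camera images.
- bush_1: the mid-size steel flange bush, loose, about 30 g: 28 mm across the flange, 22 mm high in all, standing flange down on the bench at the start. Can be gripped round its outside from any direction; the part that will stand proud of the nest is where the fingers clear the nest's rim. Origin: centre of its underside; z up along its axis. It belongs in the green nest.
- bush_2: the small brass flange bush (golden yellow), loose, about 30 g: 22 mm across the flange, 18 mm high in all, standing flange down on the bench at the start. Can be gripped round its outside from any direction; the part that will stand proud of the nest is where the fingers clear the nest's rim. Origin: centre of its underside; z up along its axis. It belongs in the yellow nest.
- bush_3: the low wide steel flange bush, loose, about 30 g: 32 mm across the flange, 12 mm high in all, standing flange down on the bench at the start. Can be gripped round its outside from any direction; the part that will stand proud of the nest is where the fingers clear the nest's rim. Origin: centre of its underside; z up along its axis. It belongs in the red nest.
- bush_4: the tall slim steel flange bush, loose, about 30 g: 24 mm across the flange, 30 mm high in all, standing flange down on the bench at the start. Can be gripped round its outside from any direction; the part that will stand proud of the nest is where the fingers clear the nest's rim. Origin: centre of its underside; z up along its axis. It belongs in the blue nest.
- nest_green: the green nest, loose, 0.3 kg: green plastic insert 58 x 58 x 10 mm on a steel plate 76 x 76 x 6 mm. Round pocket in its middle, 34 mm wide, 10 mm deep, mouth chamfered 3 mm; pocket floor 6 mm, rim 16 mm above the bench. bush_1, seated, stands 12 mm proud of the rim. Origin: centre of the plate's underside, below the pocket's centre; z up, x and y along its sides.
- nest_yellow: the yellow nest, loose, 0.3 kg: yellow plastic insert 58 x 58 x 8 mm on a steel plate 76 x 76 x 6 mm. Round pocket in its middle, 28 mm wide, 8 mm deep, mouth chamfered 3 mm; pocket floor 6 mm, rim 14 mm above the bench. bush_2, seated, stands 10 mm proud of the rim. Origin: centre of the plate's underside, below the pocket's centre; z up, x and y along its sides.
- nest_red: the red nest, loose, 0.3 kg: red plastic insert 58 x 58 x 6 mm on a steel plate 76 x 76 x 6 mm. Round pocket in its middle, 38 mm wide, 6 mm deep, mouth chamfered 3 mm; pocket floor 6 mm, rim 12 mm above the bench. bush_3, seated, stands 6 mm proud of the rim. Origin: centre of the plate's underside, below the pocket's centre; z up, x and y along its sides.
- nest_blue: the blue nest, loose, 0.3 kg: blue plastic insert 58 x 58 x 13 mm on a steel plate 76 x 76 x 6 mm. Round pocket in its middle, 30 mm wide, 13 mm deep, mouth chamfered 3 mm; pocket floor 6 mm, rim 19 mm above the bench. bush_4, seated, stands 17 mm proud of the rim. Origin: centre of the plate's underside, below the pocket's centre; z up, x and y along its sides.
- caliper: bystander: the digital caliper lying flat on the bench to the right of the bushes, 232 mm long, 71 mm wide over the jaws, 18 mm high. Origin: centre of its underside; its length along its y.
- grease_tin: bystander: the round grease tin, green with a white lid, standing behind the bushes, 66 mm in diameter, 34 mm high. Origin: centre of its underside.

How it is judged:
By the outcome, as a careful person would: the job done as asked, in the order asked, and still so for the second after the job is handed in, with the robot touching nothing.
It also fails if it takes over 102 s, if anything falls off the work surface, if the arm or the gripper's body presses on something with over 40 N, if the wrist force passes 120 N, or if a joint passes its speed limit or range.

## Working session

There is one attempt and no reset: what is moved stays moved. The work goes in short steps, Python scripts to look and compute and a shell command to move; the robot and the scene stay as the last step left them, time stands still between calls to the robot, and variables do not carry over. Pictures are saved under pics/ and viewed, at most 14 in all, crops included, and the job is handed in when it is done.

```bash
ls; mkdir -p pics; python3 - <<'E'
from bench import bot
import cv2
s=bot.state()
for k in ("time","tool_pos","ee_rot","width","wrist_force"):print(k,s[k])
for n in("top","side"):
    c=bot.capture(n);cv2.imwrite(f"pics/{n}0.png",c["image"][:,:,::-1]);print(c["camera_matrix"],c["rvec"],c["tvec"])
E
```

```text
bench.py
drive.py
pics
time 0.0
tool_pos [0.25197656 0.6257604  0.25545035]
ee_rot [ 1.90225083e-01  9.81740160e-01 -8.15591506e-04 -1.00491774e-04]
width 0.9993918975892117
wrist_force [0.33468306 0.14734621 0.8749528 ]
[[442.05471458   0.         280.21422307]
 [  0.         442.05471458 215.84272531]
 [  0.           0.           1.        ]] [ 2.21586841 -2.17614071  0.08541748] [-0.07634     0.50125353  1.0614445 ]
[[413.53331988   0.         277.16139027]
 [  0.         413.53331988 205.72822551]
 [  0.           0.           1.        ]] [ 2.04501766 -0.52071691  0.27883099] [-0.48378757  0.12175436  0.73752949]
```

View pics/top0.png

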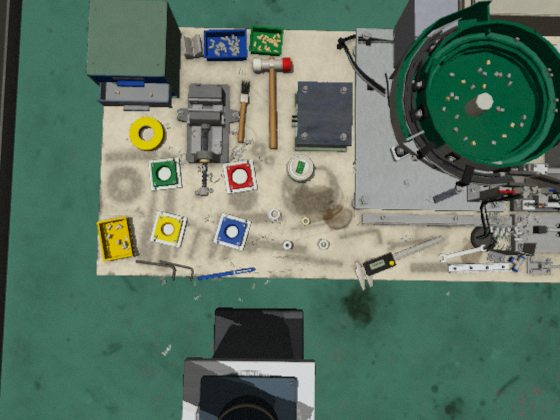

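View pics/side0.png

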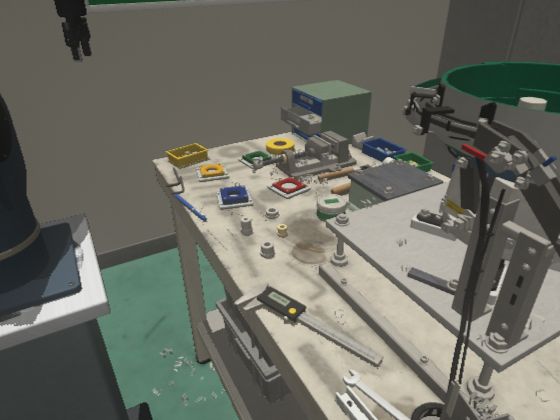

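The top view shows the nests at green (165,174), red (240,177), yellow (168,229) and blue (232,231), and the bushes at about (275,214), (306,221), (287,245) and (323,244). In the side view the bushes are at (272,212), (282,230), (246,226) and (267,249). Next I'll measure them.

```bash
cat > h.py <<'E'
import numpy as np,cv2
from bench import bot
def cap(n):
    c=bot.capture(n);c["R"]=cv2.Rodrigues(np.array(c["rvec"],float))[0];return c
def ray(c,uv,z):
    d=c["R"].T@np.linalg.inv(c["camera_matrix"])@np.array([uv[0],uv[1],1.]);o=-c["R"].T@np.ravel(c["tvec"])
    return o+d*(z-o[2])/d[2]
def proj(c,p):
    return cv2.projectPoints(np.array([p],float),np.array(c["rvec"],float),np.array(c["tvec"],float),c["camera_matrix"],None)[0].ravel()
NZ=dict(green=.016,yellow=.014,red=.012,blue=.019)
HUE=dict(green=(50,90),yellow=(18,34),red=None,blue=(105,130))
def nests(c,guess,r=24):
    hsv=cv2.cvtColor(c["image"],cv2.COLOR_RGB2HSV);out={}
    for k,(u,v) in guess.items():
        H,S,V=[hsv[...,i].astype(int) for i in range(3)]
        h=((H<8)|(H>172)) if k=="red" else (H>=HUE[k][0])&(H<=HUE[k][1])
        m=(h&(S>110)&(V>60)).astype(np.uint8);w=np.zeros_like(m);w[v-r:v+r,u-r:u+r]=1;m*=w
        cs,_=cv2.findContours(m,cv2.RETR_EXTERNAL,cv2.CHAIN_APPROX_NONE);q=max(cs,key=cv2.contourArea)
        rc=cv2.minAreaRect(q);out[k]=(rc,ray(c,rc[0],NZ[k]))
    return out
E
python3 - <<'E'
from h import *
t=cap("top");s=cap("side")
g=dict(green=(165,174),red=(240,177),yellow=(168,229),blue=(232,231))
for k,(rc,p) in nests(t,g).items():
    print(k,np.round(rc[0],1),np.round(rc[1],1),round(rc[2],1),p.round(4),"side px",proj(s,p).round(1))
for uv in [(275,214),(306,221),(287,245),(323,244)]:
    p=ray(t,uv,.015);print(uv,p.round(4),proj(s,p).round(1))
print(ray(t,(300,168),.034),ray(t,(375,265),.018))
a=cv2.resize(t["image"][190:270,255:345],None,fx=6,fy=6,interpolation=cv2.INTER_CUBIC)
b=cv2.resize(s["image"][195:265,225:305],None,fx=6,fy=6,interpolation=cv2.INTER_CUBIC)
cv2.imwrite("pics/a.png",a[:,:,::-1]);cv2.imwrite("pics/b.png",b[:,:,::-1])
E
```

```text
green [163.6 173.1] [23.8 23.8] 83.3 [0.602  0.2196 0.016 ] side px [256.7 155.7]
red [239.2 176. ] [23.4 23.4] 81.3 [0.5992 0.0352 0.012 ] side px [288.8 183.9]
yellow [167.4 228.9] [24.  23.8] 14.0 [0.4659 0.2062 0.014 ] side px [211.8 168.7]
blue [231.4 231.3] [23.6 23.1] 16.7 [0.4627 0.0504 0.019 ] side px [233.9 192. ]
(275, 214) [ 0.5069 -0.0545  0.015 ] [272.  208.9]
(306, 221) [ 0.4912 -0.1305  0.015 ] [282.5 227.7]
(287, 245) [ 0.4319 -0.085   0.015 ] [246.1 224.9]
(323, 244) [ 0.4359 -0.1727  0.015 ] [267.4 246.5]
[ 0.61815788 -0.11278994  0.034     ] [ 0.38727071 -0.29922938  0.018     ]
```

View pics/a.png

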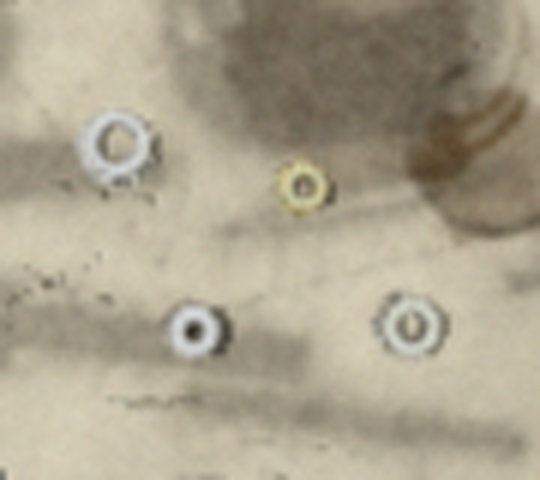

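View pics/b.png

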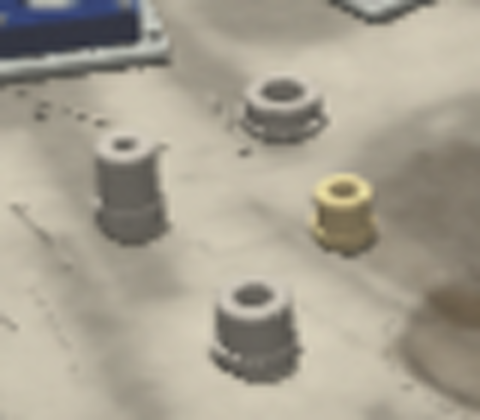

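The crops show all four bushes clearly. Ring centres in the top crop are wide (117,147), brass (303,187), slim (195,330) and mid (412,325). In the side crop the same rings are at (283,93), (344,190), (124,145) and (254,295). Now I'll triangulate them.

```bash
cat >> h.py <<'E'
from scipy.spatial.transform import Rotation as Ro
def tri(ct,a,cs,b):
    P=[c["camera_matrix"]@np.c_[c["R"],np.ravel(c["tvec"])] for c in(ct,cs)]
    X=cv2.triangulatePoints(P[0],P[1],np.array(a,float),np.array(b,float)).ravel();return X[:3]/X[3]
def delta(p,yaw=None):
    s=bot.state();R=Ro.from_quat(s["ee_rot"]).as_matrix();d=R.T@(np.array(p)-s["tool_pos"]);return d.round(4)
E
python3 - <<'E'
from h import *
t=cap("top");s=cap("side")
A=dict(wide=((117,147),(283,93),.012),brass=((303,187),(344,190),.018),slim=((195,330),(124,145),.030),mid=((412,325),(254,295),.022))
for k,(a,b,h) in A.items():
    a=np.array([255,190])+np.array(a)/6-.4;b=np.array([225,195])+np.array(b)/6-.4
    p=ray(t,a,h);print(k,"plane",p.round(4),"tri",tri(t,a,s,b).round(4),"sideplane",ray(s,b,h).round(4))
# pocket centres: hole inside nest colour
gs=dict(green=(256,156),red=(289,184),yellow=(212,169),blue=(234,192))
g=dict(green=(165,174),red=(240,177),yellow=(168,229),blue=(232,231))
n2=nests(s,gs,18)
for k,(rc,p) in nests(t,g).items():print(k,p.round(4),n2[k][1].round(4))
print(proj(t,(.52,-.19,0)),delta((.5,.2,.25)),delta((.52,-.19,.08)))
# vise top height
print("vise", tri(t,(208,92),s,(326,136)))
E
```

```text
wide plane [ 0.5068 -0.0523  0.012 ] tri [ 0.5071 -0.0524  0.0107] sideplane [ 0.5064 -0.0543  0.012 ]
brass plane [ 0.4916 -0.128   0.018 ] tri [ 0.4914 -0.128   0.017 ] sideplane [ 0.4905 -0.1293  0.018 ]
slim plane [ 0.4329 -0.0848  0.03  ] tri [ 0.4322 -0.0845  0.0293] sideplane [ 0.4309 -0.0852  0.03  ]
mid plane [ 0.4364 -0.1725  0.022 ] tri [ 0.4359 -0.1724  0.0212] sideplane [ 0.4348 -0.1732  0.022 ]
green [0.6014 0.2198 0.016 ] [0.6217 0.219  0.016 ]
red [0.5992 0.0352 0.012 ] [0.5963 0.0309 0.012 ]
yellow [0.4662 0.2062 0.014 ] [0.462  0.1999 0.014 ]
blue [0.463  0.0503 0.019 ] [0.4598 0.0486 0.019 ]
[329.68284408 210.16252831] [-0.3891 -0.3026  0.0062] [-0.5533 -0.6568  0.1764]
vise [0.77376184 0.11377814 0.07773868]
```

Heights and both views agree. Moving toward the bench now.

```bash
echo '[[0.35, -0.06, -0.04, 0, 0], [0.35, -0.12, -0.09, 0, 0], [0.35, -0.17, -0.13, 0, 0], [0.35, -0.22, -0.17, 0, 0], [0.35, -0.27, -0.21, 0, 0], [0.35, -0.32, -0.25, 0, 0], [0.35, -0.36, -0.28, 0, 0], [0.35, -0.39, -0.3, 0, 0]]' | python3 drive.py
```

```text
refused: ROWS must be a list holding one list of rows, three levels of brackets. Nothing was moved.
```

The call was refused and nothing moved: it wants a list holding one list of rows, three levels of brackets. Same move again in that form.

```bash
echo '[[[0.35, -0.06, -0.04, 0, 0], [0.35, -0.12, -0.09, 0, 0], [0.35, -0.17, -0.13, 0, 0], [0.35, -0.22, -0.17, 0, 0], [0.35, -0.27, -0.21, 0, 0], [0.35, -0.32, -0.25, 0, 0], [0.35, -0.36, -0.28, 0, 0], [0.35, -0.39, -0.3, 0, 0]]]' | python3 drive.py; python3 - <<'E'
from h import *
t=cap("top")
from h import *
g=dict(green=(165,174),red=(240,177),yellow=(168,229),blue=(232,231))
hsv=cv2.cvtColor(t["image"],cv2.COLOR_RGB2HSV)
print(delta((.52,-.19,.08)))
E
```

```text
time: 1.3
tool_pos: [0.5028, 0.1999, 0.2566]
ee_rot: [0.191, 0.982, 0.0, 0.0]
wrist_force: [0.3, 1.5, 0.3]
width: 0.349
gripper_force: 0.0
[-0.1574 -0.3476  0.1784]
```

```bash
echo '[[[0.35, -0.02, -0.05, 0, 0], [0.35, -0.05, -0.1, 0, 0], [0.35, -0.07, -0.15, 0, 0], [0.35, -0.09, -0.2, 0.03, 0], [0.35, -0.11, -0.25, 0.06, 0], [0.35, -0.13, -0.3, 0.09, 0], [0.35, -0.157, -0.348, 0.13, 0], [0.35, -0.157, -0.348, 0.175, 0]]]' | python3 drive.py; echo '[[[0.35, 0, 0, 0.02, 0], [0.35, 0, 0, 0.03, 0], [0.35, 0, 0, 0.04, 0], [0.35, 0, 0, 0.045, 0], [0.35, 0, 0, 0.045, 0]]]' | python3 drive.py
```

```text
time: 2.35
tool_pos: [0.5181, -0.1841, 0.0809]
ee_rot: [0.193, 0.981, -0.001, 0.002]
wrist_force: [0.2, -0.2, -0.6]
width: 0.346
gripper_force: 0.0
time: 2.98
tool_pos: [0.5177, -0.1791, 0.0365]
ee_rot: [0.19, 0.982, -0.0, 0.0]
wrist_force: [-0.4, -0.1, -0.0]
width: 0.347
gripper_force: 0.0
```

```bash
python3 - <<'E'
from h import *
print(bot.state()["wrist_force"]);t=cap("top");s=cap("side")
im=s["image"];u,v=proj(s,bot.state()["tool_pos"]).astype(int);print(u,v)
y0=max(v-70,0);x0=max(u-70,0)
cv2.imwrite("pics/c.png",cv2.resize(im[y0:v+50,x0:u+90],None,fx=4.5,fy=4.5,interpolation=cv2.INTER_CUBIC)[:,:,::-1])
E
```

```text
[-0.3981356  -0.12576491 -0.02031104]
306 226
```

View pics/c.png

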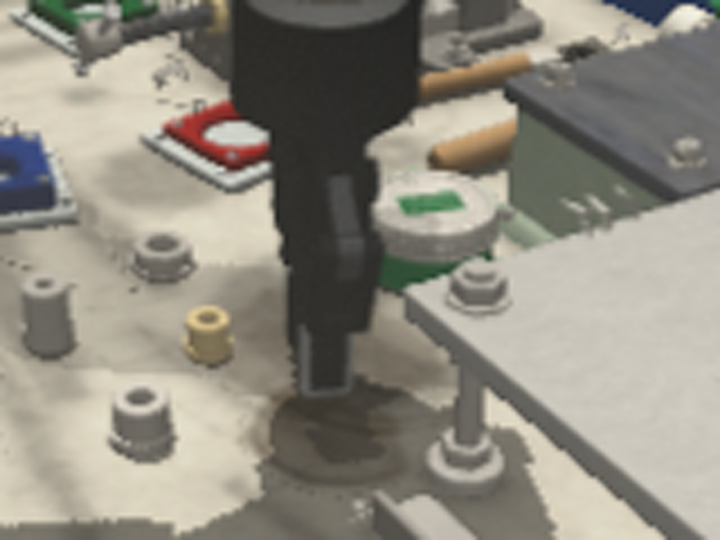

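The side crop shows the tips at about (327,395), just above the bench and clear of everything. Next I'll touch down gently to find the tip height.

```bash
for i in 1; do :; done; echo '[[[0.35, 0, 0, 0.004, 0], [0.35, 0, 0, 0.007, 0], [0.35, 0, 0, 0.007, 0]]]' | python3 drive.py; echo '[[[0.35, 0, 0, 0.002, 0], [0.35, 0, 0, 0.002, 0]]]' | python3 drive.py; echo '[[[0.35, 0, 0, 0.002, 0], [0.35, 0, 0, 0.002, 0]]]' | python3 drive.py
```

```text
time: 3.45
tool_pos: [0.5173, -0.1792, 0.029]
ee_rot: [0.19, 0.982, 0.0, -0.0]
wrist_force: [0.8, -1.2, -0.6]
width: 0.348
gripper_force: 0.0
time: 3.7
tool_pos: [0.5174, -0.1792, 0.0272]
ee_rot: [0.19, 0.982, 0.0, -0.0]
wrist_force: [-0.9, -0.2, -0.5]
width: 0.348
gripper_force: 0.0
time: 3.95
tool_pos: [0.5174, -0.1792, 0.0252]
ee_rot: [0.19, 0.982, 0.0, -0.0]
wrist_force: [-0.8, -0.1, 0.1]
width: 0.348
gripper_force: 0.0
```

```bash
echo '[[[0.35, 0, 0, 0.002, 0], [0.35, 0, 0, 0.002, 0]]]' | python3 drive.py; echo '[[[0.35, 0, 0, 0.002, 0], [0.35, 0, 0, 0.002, 0]]]' | python3 drive.py;
```

```text
time: 4.2
tool_pos: [0.5175, -0.1793, 0.0246]
ee_rot: [0.19, 0.982, 0.0, 0.0]
wrist_force: [-3.7, 2.5, 18.4]
width: 0.351
gripper_force: 9.7
time: 4.45
tool_pos: [0.5175, -0.1793, 0.0244]
ee_rot: [0.19, 0.982, 0.0, 0.001]
wrist_force: [-10.2, 5.0, 47.8]
width: 0.352
gripper_force: 23.2
```

The tips touch the bench at TCP z ≈ 0.0248, which matches the 25 mm given. Taking the brass bush first.

```bash
echo '[[[0.6, 0, 0, -0.03, 0], [0.6, 0.01, 0.01, -0.06, 0], [0.6, 0.043, 0.038, -0.06, 0], [0.6, 0.043, 0.038, -0.06, 0], [0.6, 0.043, 0.038, -0.06, 0]]]' | python3 drive.py; python3 - <<'E'
from h import *
print(delta((.4914,-.128,.036)))
t=cap("top")
g=dict(green=(165,174),red=(240,177),yellow=(168,229),blue=(232,231))
hsv=cv2.cvtColor(t["image"],cv2.COLOR_RGB2HSV)
for k,(rc,p) in nests(t,g).items():
    u,v=np.round(rc[0]).astype(int);w=hsv[v-9:v+10,u-9:u+10,1]
    m=(w<110).astype(np.uint8)   # pale pocket floor + rim
    cs,_=cv2.findContours(m,cv2.RETR_EXTERNAL,cv2.CHAIN_APPROX_NONE);q=max(cs,key=cv2.contourArea)
    (x,y),r=cv2.minEnclosingCircle(q);x+=u-9;y+=v-9
    M=cv2.moments(q);print(k,p.round(4),"hole",(round(x,1),round(y,1),round(r,1)),"floor-z",ray(t,(x,y),.006).round(4),"rim-z",ray(t,(x,y),NZ[k]).round(4))
a=cv2.resize(t["image"][150:260,140:270],None,fx=5,fy=5,interpolation=cv2.INTER_CUBIC);cv2.imwrite("pics/d.png",a[:,:,::-1])
E
```

```text
time: 5.08
tool_pos: [0.4921, -0.1282, 0.0814]
ee_rot: [0.19, 0.982, -0.0, 0.0]
wrist_force: [0.1, 0.0, 0.2]
width: 0.597
gripper_force: 0.0
[ 0.0008 -0.0001  0.0454]
green [0.6013 0.2195 0.016 ] hole (np.float64(164.1), np.float64(173.4), 7.3) floor-z [0.6028 0.2209 0.006 ] rim-z [0.6012 0.2184 0.016 ]
red [0.599  0.0351 0.012 ] hole (np.float64(239.2), np.float64(176.2), 7.9) floor-z [0.5996 0.0358 0.006 ] rim-z [0.5987 0.0353 0.012 ]
yellow [0.4662 0.2062 0.014 ] hole (np.float64(167.7), np.float64(228.9), 5.6) floor-z [0.466  0.2074 0.006 ] rim-z [0.4658 0.2055 0.014 ]
blue [0.4627 0.0504 0.019 ] hole (np.float64(231.6), np.float64(231.3), 6.3) floor-z [0.4631 0.0512 0.006 ] rim-z [0.4627 0.0499 0.019 ]
```

View pics/d.png

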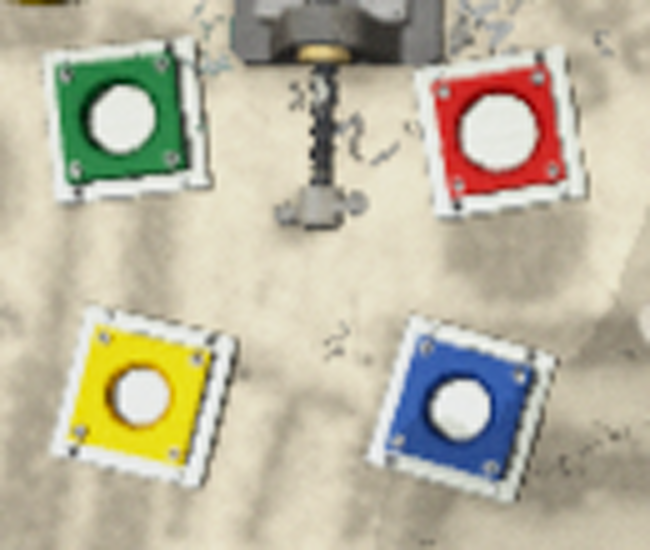

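The crop shows the four nests clearly, with pockets at green (123,118), red (500,132), yellow (140,397) and blue (460,408). The square and pocket fits agree. Descending and gripping the brass bush.

```bash
echo '[[[0.6, 0.001, 0, 0.02, 0], [0.6, 0.001, 0, 0.035, 0], [0.6, 0.001, 0, 0.045, 0], [0.6, 0.001, 0, 0.045, 0], [0, 0.001, 0, 0.045, 0], [0, 0.001, 0, 0.045, 0], [0, 0.001, 0, 0.045, 0], [0, 0.001, 0, 0.045, 0]]]' | python3 drive.py
```

```text
time: 6.12
tool_pos: [0.4912, -0.1277, 0.037]
ee_rot: [0.19, 0.982, -0.0, 0.001]
wrist_force: [-0.7, -0.5, 6.2]
width: 0.212
gripper_force: 58.6
```

```bash
echo '[[[0, 0, 0, -0.05, 0], [0, 0.01, 0.02, -0.08, 0], [0, 0.035, 0.07, -0.08, 0], [0, 0.06, 0.12, -0.08, 0], [0, 0.085, 0.17, -0.08, 0], [0, 0.11, 0.22, -0.08, 0], [0, 0.13, 0.265, -0.08, 0], [0, 0.148, 0.3, -0.08, 0]]]' | python3 drive.py; python3 - <<'E'
from h import *
print(delta((.466,.2063,.044)));t=cap("top");s=cap("side")
u,v=proj(s,bot.state()["tool_pos"]).astype(int)
cv2.imwrite("pics/e.png",cv2.resize(s["image"][v-40:v+60,u-60:u+60],None,fx=5,fy=5,interpolation=cv2.INTER_CUBIC)[:,:,::-1])
E
```

```text
time: 7.12
tool_pos: [0.4654, 0.2085, 0.1167]
ee_rot: [0.189, 0.982, 0.0, 0.0]
wrist_force: [0.7, -0.1, 0.0]
width: 0.214
gripper_force: 58.7
[-0.0014 -0.0019  0.0727]
```

View pics/e.png

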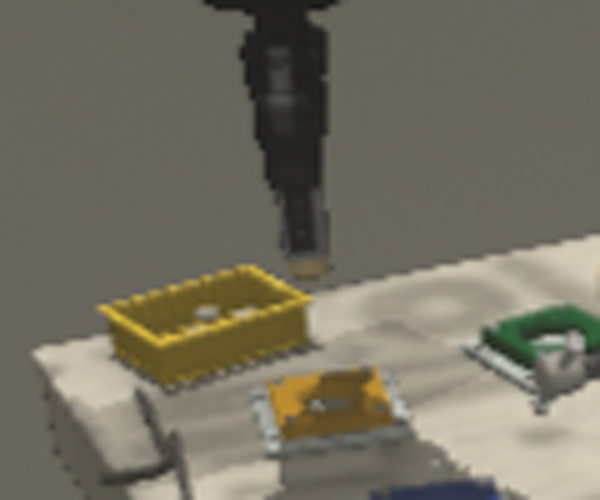

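The bush is held upright with its flange showing just below the fingers at (310,268), over the yellow nest. Lowering it.

```bash
echo '[[[0, -0.001, -0.002, 0.03, 0], [0, -0.001, -0.002, 0.05, 0], [0, -0.001, -0.002, 0.06, 0], [0, -0.001, -0.002, 0.068, 0], [0, -0.001, -0.002, 0.072, 0], [0, -0.001, -0.002, 0.072, 0]]]' | python3 drive.py
```

```text
time: 7.98
tool_pos: [0.4659, 0.2037, 0.0444]
ee_rot: [0.19, 0.982, 0.0, 0.0]
wrist_force: [-0.1, 0.0, -0.7]
width: 0.208
gripper_force: 58.7
```

```bash
echo '[[[0.5, 0, 0, 0, 0], [0.5, 0, 0, 0, 0], [0.5, 0, 0, -0.01, 0], [0.5, 0, 0, -0.06, 0], [0.5, 0, 0, -0.08, 0], [0.5, 0, 0, -0.08, 0]]]' | python3 drive.py; python3 - <<'E'
from h import *
print(delta((.4322,-.0845,.1244)))
E
```

```text
time: 8.72
tool_pos: [0.4667, 0.2042, 0.1264]
ee_rot: [0.19, 0.982, 0.001, 0.001]
wrist_force: [0.4, 0.5, -0.6]
width: 0.498
gripper_force: 0.0
[-0.0758 -0.2807  0.0013]
```

```bash
echo '[[[0.5, -0.015, -0.056, 0, 0], [0.5, -0.03, -0.112, 0, 0], [0.5, -0.045, -0.168, 0, 0], [0.5, -0.06, -0.224, 0, 0], [0.5, -0.076, -0.281, 0, 0], [0.5, -0.076, -0.281, 0, 0], [0.5, -0.076, -0.281, 0, 0]]]' | python3 drive.py; python3 - <<'E'
from h import *
print(delta((.4322,-.0845,.0415)));t=cap("top");s=cap("side")
a=cv2.resize(t["image"][210:250,145:195],None,fx=8,fy=8,interpolation=cv2.INTER_CUBIC)
b=cv2.resize(s["image"][155:195,190:240],None,fx=8,fy=8,interpolation=cv2.INTER_CUBIC)
cv2.imwrite("pics/f.png",np.hstack([a,b])[:,:,::-1])
E
```

```text
time: 9.6
tool_pos: [0.4311, -0.0851, 0.124]
ee_rot: [0.191, 0.982, 0.0, -0.0]
wrist_force: [0.2, 0.4, 0.5]
width: 0.502
gripper_force: 0.0
[-0.0009  0.0009  0.0825]
```

View pics/f.png

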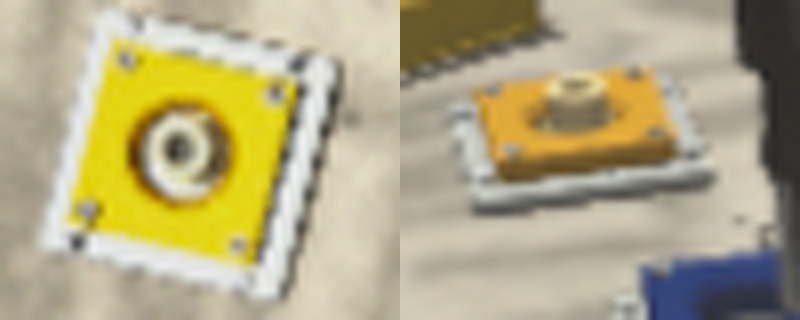

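The brass bush stands upright in the yellow pocket at (180,150) in the crop, seated and with clearance around it. Next is the slim bush.

```bash
echo '[[[0.5, -0.001, 0.001, 0.03, 0], [0.5, -0.001, 0.001, 0.06, 0], [0.5, -0.001, 0.001, 0.082, 0], [0.5, -0.001, 0.001, 0.082, 0], [0, -0.001, 0.001, 0.082, 0], [0, -0.001, 0.001, 0.082, 0], [0, -0.001, 0.001, 0.082, 0], [0, -0.001, 0.001, 0.082, 0]]]' | python3 drive.py; python3 - <<'E'
from h import *
print(delta((.463,.0503,.12)))
E
```

```text
time: 10.7
tool_pos: [0.4332, -0.0845, 0.0431]
ee_rot: [0.19, 0.982, 0.0, 0.001]
wrist_force: [-1.2, 1.9, 8.2]
width: 0.249
gripper_force: 59.2
[ 0.0225  0.1362 -0.0768]
```

```bash
echo '[[[0, 0, 0, -0.045, 0], [0, 0.003, 0.02, -0.08, 0], [0, 0.012, 0.07, -0.08, 0], [0, 0.022, 0.12, -0.08, 0], [0, 0.022, 0.135, -0.08, 0], [0, 0.022, 0.135, -0.08, 0], [0, 0.022, 0.135, -0.08, 0]]]' | python3 drive.py; python3 - <<'E'
from h import *
print(delta((.463,.0503,.0506)))
E
```

```text
time: 11.58
tool_pos: [0.4623, 0.0471, 0.1223]
ee_rot: [0.191, 0.982, -0.0, -0.0]
wrist_force: [0.3, -0.1, -0.2]
width: 0.254
gripper_force: 58.9
[0.0005 0.0033 0.0717]
```

```bash
echo '[[[0, 0, 0.003, 0.025, 0], [0, 0, 0.003, 0.045, 0], [0, 0, 0.003, 0.06, 0], [0, 0, 0.003, 0.068, 0], [0, 0, 0.003, 0.0715, 0], [0, 0, 0.003, 0.0715, 0]]]' | python3 drive.py
```

```text
time: 12.32
tool_pos: [0.4638, 0.0511, 0.051]
ee_rot: [0.191, 0.982, -0.0, 0.0]
wrist_force: [-0.9, -0.4, -0.5]
width: 0.249
gripper_force: 58.9
```

```bash
echo '[[[0.5, 0, 0, 0, 0], [0.5, 0, 0, 0, 0], [0.5, 0, 0, -0.01, 0], [0.5, 0, 0, -0.06, 0], [0.5, 0, 0, -0.08, 0], [0.5, 0, 0, -0.08, 0]]]' | python3 drive.py; python3 - <<'E'
from h import *
print(delta((.4359,-.1724,.125)))
E
```

```text
time: 13.08
tool_pos: [0.4647, 0.0517, 0.1328]
ee_rot: [0.19, 0.982, 0.001, 0.002]
wrist_force: [-0.0, 0.4, -0.4]
width: 0.504
gripper_force: 0.0
[-0.0569 -0.2187  0.0075]
```

```bash
echo '[[[0.55, -0.015, -0.055, 0, 0], [0.55, -0.03, -0.11, 0, 0], [0.55, -0.045, -0.165, 0, 0], [0.55, -0.057, -0.219, 0, 0], [0.55, -0.057, -0.219, 0, 0], [0.55, -0.057, -0.219, 0, 0]]]' | python3 drive.py; python3 - <<'E'
from h import *
print(delta((.4359,-.1724,.038)));t=cap("top");s=cap("side")
a=cv2.resize(t["image"][212:252,207:257],None,fx=8,fy=8,interpolation=cv2.INTER_CUBIC)
b=cv2.resize(s["image"][170:210,210:260],None,fx=8,fy=8,interpolation=cv2.INTER_CUBIC)
cv2.imwrite("pics/g.png",np.hstack([a,b])[:,:,::-1])
E
```

```text
time: 13.82
tool_pos: [0.4345, -0.1725, 0.1303]
ee_rot: [0.191, 0.982, 0.0, -0.001]
wrist_force: [-0.3, 0.3, -0.2]
width: 0.554
gripper_force: 0.0
[-0.0013  0.0006  0.0923]
```

View pics/g.png

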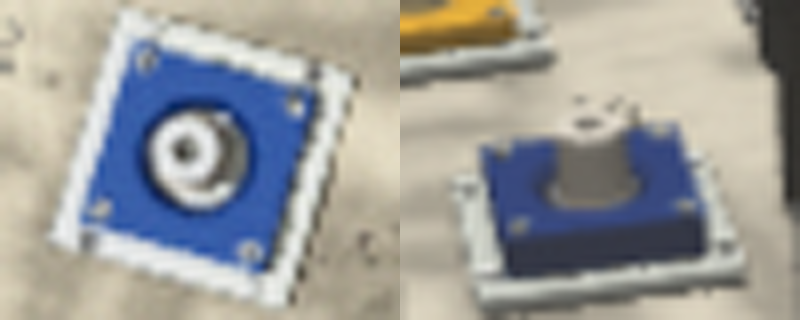

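The slim bush stands in the blue pocket: its top is at (187,150), the flange around (195,160), and the slight offset is parallax. Next is the mid bush.

```bash
echo '[[[0.55, -0.001, 0.001, 0.035, 0], [0.55, -0.001, 0.001, 0.07, 0], [0.55, -0.001, 0.001, 0.092, 0], [0.55, -0.001, 0.001, 0.092, 0], [0, -0.001, 0.001, 0.092, 0], [0, -0.001, 0.001, 0.092, 0], [0, -0.001, 0.001, 0.092, 0], [0, -0.001, 0.001, 0.092, 0]]]' | python3 drive.py; python3 - <<'E'
from h import *
print(delta((.602,.2197,.12)))
E
```

```text
time: 14.92
tool_pos: [0.4367, -0.172, 0.0398]
ee_rot: [0.19, 0.982, 0.0, 0.001]
wrist_force: [-1.2, 3.1, 8.4]
width: 0.29
gripper_force: 59.2
[-0.0074  0.4251 -0.0799]
```

```bash
echo '[[[0, 0, 0, -0.05, 0], [0, 0, 0.02, -0.1, 0], [0, 0, 0.08, -0.11, 0], [0, 0, 0.14, -0.11, 0], [0, 0, 0.2, -0.11, 0], [0, 0, 0.26, -0.11, 0], [0, -0.004, 0.32, -0.11, 0], [0, -0.006, 0.37, -0.11, 0]]]' | python3 drive.py; echo '[[[0, -0.001, 0.05, 0, 0], [0, -0.001, 0.055, 0, 0], [0, -0.001, 0.055, 0, 0], [0, -0.001, 0.055, 0, 0]]]' | python3 drive.py; python3 - <<'E'
from h import *
print(delta((.602,.2197,.047)))
E
```

```text
time: 15.92
tool_pos: [0.5807, 0.1713, 0.1496]
ee_rot: [0.19, 0.982, 0.0, 0.001]
wrist_force: [0.1, -0.4, -0.7]
width: 0.289
gripper_force: 58.9
time: 16.42
tool_pos: [0.6012, 0.2175, 0.1492]
ee_rot: [0.191, 0.982, -0.0, 0.0]
wrist_force: [-0.4, -0.2, 0.4]
width: 0.281
gripper_force: 59.0
[1.000e-04 2.400e-03 1.022e-01]
```

```bash
echo '[[[0, 0, 0.002, 0.04, 0], [0, 0, 0.002, 0.07, 0], [0, 0, 0.002, 0.085, 0], [0, 0, 0.002, 0.095, 0], [0, 0, 0.002, 0.102, 0], [0, 0, 0.002, 0.102, 0], [0, 0, 0.002, 0.102, 0]]]' | python3 drive.py
```

```text
time: 17.3
tool_pos: [0.6025, 0.2212, 0.0474]
ee_rot: [0.19, 0.982, 0.0, 0.0]
wrist_force: [-0.4, -0.3, -0.2]
width: 0.287
gripper_force: 59.0
```

```bash
echo '[[[0.5, 0, 0, 0, 0], [0.5, 0, 0, 0, 0], [0.5, 0, 0, -0.01, 0], [0.5, 0, 0, -0.06, 0], [0.5, 0, 0, -0.1, 0], [0.5, 0, 0, -0.1, 0]]]' | python3 drive.py; python3 - <<'E'
from h import *
print(delta((.507,-.0524,.125)))
E
```

```text
time: 18.05
tool_pos: [0.6041, 0.2215, 0.151]
ee_rot: [0.19, 0.982, 0.002, 0.003]
wrist_force: [0.1, -0.2, 1.1]
width: 0.497
gripper_force: 0.0
[-0.0122 -0.2905  0.0247]
```

```bash
echo '[[[0.6, -0.002, -0.06, 0, 0], [0.6, -0.005, -0.12, 0, 0], [0.6, -0.008, -0.18, 0, 0], [0.6, -0.01, -0.24, 0.01, 0], [0.6, -0.012, -0.291, 0.025, 0], [0.6, -0.012, -0.291, 0.025, 0], [0.6, -0.012, -0.291, 0.025, 0]]]' | python3 drive.py; python3 - <<'E'
from h import *
print(delta((.507,-.0524,.0315)));t=cap("top");s=cap("side")
a=cv2.resize(t["image"][154:194,140:190],None,fx=8,fy=8,interpolation=cv2.INTER_CUBIC)
b=cv2.resize(s["image"][140:180,232:282],None,fx=8,fy=8,interpolation=cv2.INTER_CUBIC)
cv2.imwrite("pics/i.png",np.hstack([a,b])[:,:,::-1])
E
```

```text
time: 18.92
tool_pos: [0.5047, -0.053, 0.1217]
ee_rot: [0.19, 0.982, 0.0, -0.0]
wrist_force: [0.2, 1.0, -0.5]
width: 0.596
gripper_force: 0.0
[-0.002   0.0014  0.0902]
```

View pics/i.png

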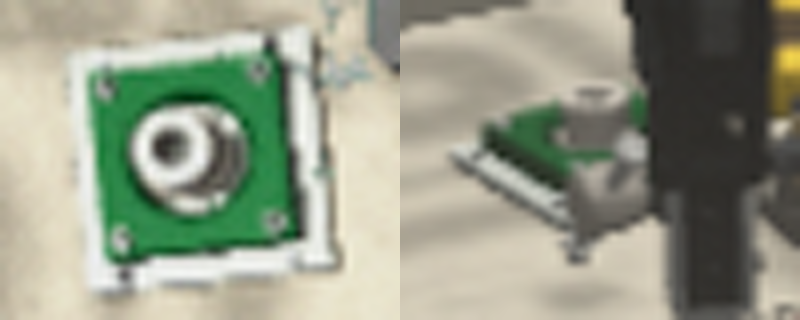

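The mid bush stands in the green pocket, with its top at (170,147) and its flange inside the bore. Next is the wide bush.

```bash
echo '[[[0.6, -0.002, 0.001, 0.035, 0], [0.6, -0.002, 0.001, 0.07, 0], [0.6, -0.002, 0.001, 0.09, 0], [0.6, -0.002, 0.001, 0.09, 0], [0, -0.002, 0.001, 0.09, 0], [0, -0.002, 0.001, 0.09, 0], [0, -0.002, 0.001, 0.09, 0], [0, -0.002, 0.001, 0.09, 0]]]' | python3 drive.py; python3 - <<'E'
from h import *
print(delta((.599,.0355,.12)))
E
```

```text
time: 20.02
tool_pos: [0.5076, -0.0527, 0.0331]
ee_rot: [0.19, 0.982, 0.0, 0.001]
wrist_force: [-1.1, 1.8, 6.8]
width: 0.269
gripper_force: 59.0
[-0.0521  0.1161 -0.0867]
```

```bash
echo '[[[0, 0, 0, -0.05, 0], [0, -0.01, 0.02, -0.1, 0], [0, -0.03, 0.07, -0.11, 0], [0, -0.052, 0.116, -0.11, 0], [0, -0.052, 0.116, -0.11, 0], [0, -0.052, 0.116, -0.11, 0]]]' | python3 drive.py; python3 - <<'E'
from h import *
print(delta((.599,.0355,.0405)));s=cap("side")
u,v=proj(s,bot.state()["tool_pos"]).astype(int)
cv2.imwrite("pics/j.png",cv2.resize(s["image"][v-20:v+80,u-60:u+60],None,fx=5,fy=5,interpolation=cv2.INTER_CUBIC)[:,:,::-1])
E
```

```text
time: 20.78
tool_pos: [0.5978, 0.0347, 0.142]
ee_rot: [0.19, 0.982, -0.0, -0.0]
wrist_force: [-0.6, -0.3, 0.0]
width: 0.267
gripper_force: 58.9
[-0.0008  0.0013  0.1015]
```

View pics/j.png

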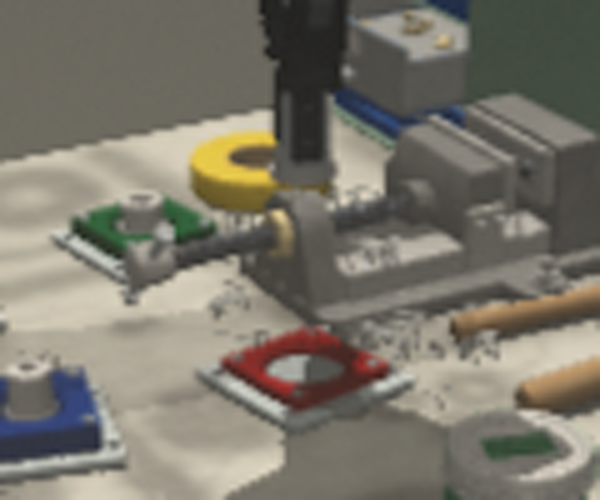

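The wide bush is held at (303,180), over the red nest and clear of the vise. Lowering it.

```bash
echo '[[[0, -0.001, 0.001, 0.04, 0], [0, -0.001, 0.001, 0.07, 0], [0, -0.001, 0.001, 0.085, 0], [0, -0.001, 0.001, 0.095, 0], [0, -0.001, 0.001, 0.101, 0], [0, -0.001, 0.001, 0.101, 0], [0, -0.001, 0.001, 0.101, 0]]]' | python3 drive.py
```

```text
time: 21.7
tool_pos: [0.6001, 0.0356, 0.0414]
ee_rot: [0.19, 0.982, 0.0, 0.0]
wrist_force: [-0.1, -0.3, -0.4]
width: 0.27
gripper_force: 58.9
```

```bash
echo '[[[0.42, 0, 0, 0, 0], [0.42, 0, 0, 0, 0], [0.42, 0, 0, -0.01, 0], [0.42, 0, 0, -0.06, 0], [0.42, 0, 0, -0.11, 0], [0.42, 0, 0, -0.15, 0], [0.42, 0.06, 0, -0.15, 0], [0.42, 0.12, 0, -0.15, 0]]]' | python3 drive.py; echo '[[[0.42, 0, 0.05, 0, 0], [0.42, 0, 0.1, 0, 0], [0.42, 0, 0.15, 0, 0], [0.42, 0, 0.2, 0, 0], [0.42, 0, 0.2, 0, 0], [0.42, 0, 0.2, 0, 0]]]' | python3 drive.py; python3 - <<'E'
from h import *
t=cap("top");s=cap("side")
cv2.imwrite("pics/k.png",cv2.resize(t["image"][145:265,135:275],None,fx=5,fy=5,interpolation=cv2.INTER_CUBIC)[:,:,::-1])
cv2.imwrite("pics/l.png",cv2.resize(s["image"][130:250,180:340],None,fx=5,fy=5,interpolation=cv2.INTER_CUBIC)[:,:,::-1])
E
```

```text
time: 22.7
tool_pos: [0.4874, 0.0808, 0.1918]
ee_rot: [0.191, 0.982, 0.001, 0.001]
wrist_force: [0.2, 2.4, -0.1]
width: 0.418
gripper_force: 0.0
time: 23.45
tool_pos: [0.5629, 0.2652, 0.191]
ee_rot: [0.19, 0.982, -0.0, 0.0]
wrist_force: [-0.6, -0.3, -0.7]
width: 0.417
gripper_force: 0.0
```

View pics/k.png

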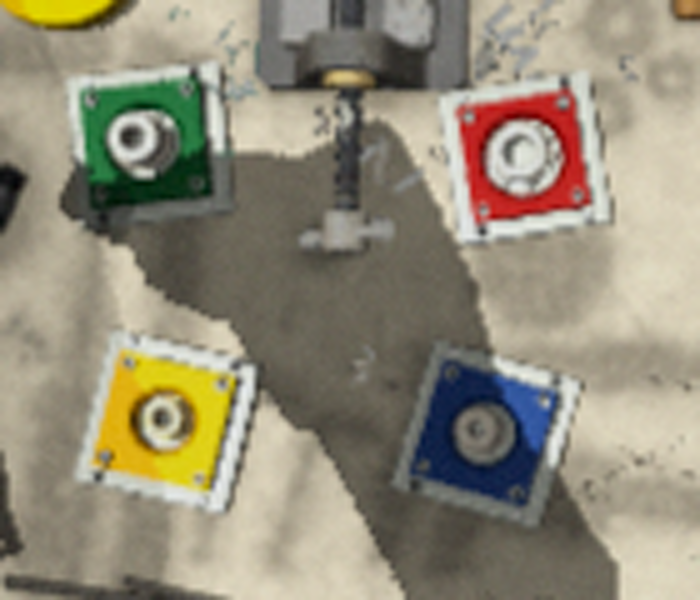

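View pics/l.png

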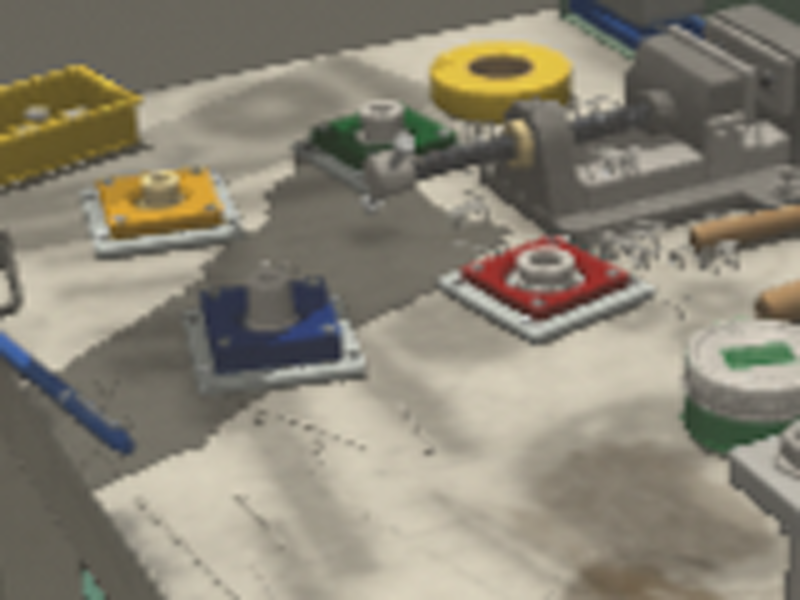

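All four bushes stand upright in their matching nests, at (522,152), (134,137), (165,417) and (482,428) in the top crop. I'll check their top heights before handing in.

```bash
python3 - <<'E'
from h import *
t=cap("top");s=cap("side")
A=dict(red=((522,152),(548,258),.018),green=((134,137),(382,108),.028),yellow=((165,417),(161,177),.024),blue=((482,428),(272,272),.036))
ok=1
for k,(a,b,z) in A.items():
    p=tri(t,np.array([135,145])+np.array(a)/5-.4,s,np.array([180,130])+np.array(b)/5-.4);print(k,p.round(4),z);ok&=abs(p[2]-z)<.004
if ok: print(bot.job_done())
E
```

```text
red [0.6005 0.0353 0.0188] 0.018
green [0.6021 0.2221 0.0285] 0.028
yellow [0.467  0.2034 0.0254] 0.024
blue [0.4645 0.0495 0.0396] 0.036
the job is handed in; nothing more can be done
None
```

All four bushes stand upright in their matching nests and the job is handed in at about 24 s; measured top heights match fully seated to within 1.5 mm, except the blue nest's bush, which read 3.6 mm high in a shadowed view, and the caliper and grease tin were never approached.

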